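# Stand up the fallen fixative bottle and park its cap

## Task

The green fixative spray bottle has fallen over on the drawing desk. Stand it upright in the middle of the round cork coaster with its loose black cap still on it, and after that lift the cap off and set it, closed end up, flat on the floor of the empty green-lined compartment of the pink cap rack. Leave the bottle standing on the coaster, and leave everything else on the desk, including the two caps already in the rack, where it is.

Things in the scene. Friction and masses are not known exactly. Their poses are not given: they have to be found in the camera images.
- bottle: Green spray bottle, 220 g, lying on a flat side at the start. Body: square prism 44 x 44 mm, 84 mm long. Origin: the prism's centre, 42 mm from the flat base. Its +x axis runs from base to nozzle (level at the start, up when it stands). On the prism's top face (x +42 mm) are a white collar, 22 mm diameter, 20 mm long, then a nozzle, 15 mm diameter, 12 mm long, both under the cap.
- cap: Loose black cap, 15 g: round sleeve, 32 mm outside, 40 mm long, bore 25 mm wide and 36 mm deep, over the bottle's collar with its rim against the prism's top face (capped bottle 124 mm long); 1.5 mm play all round, comes off with a straight pull. Origin: centre of its open rim. Its +x axis runs from there to the closed end.
- coaster: Round cork coaster, 104 mm in diameter and 6 mm thick, fixed to the desk. Origin: centre of its underside, on the desk.
- rack: Pink cap rack, fixed: open tray 54 mm (its x) by 154 mm (its y), 19 mm high, walls and floor 5 mm thick; two cross walls make three compartments in a row along its y, each about 44 x 44 mm inside, 49.7 mm apart, inner floor 5 mm above the desk. Origin: centre of its underside.
- liner: Thin green disc, 42 mm in diameter and 1 mm thick, fixed on the floor of the one empty compartment, in its centre; its top is 6 mm above the desk. Origin: centre of its underside, 5 mm above the desk.
- cap_orange: Orange cap, 30 mm in diameter, 34 mm high, standing loose in a compartment of the rack; stays there. Origin: centre of its underside.
- cap_white: White cap, 30 mm in diameter, 34 mm high, standing loose in a compartment of the rack; stays there. Origin: centre of its underside.
- ink_jar: Amber ink jar with a black lid, 36 mm in diameter, 44 mm high, loose; stays. Origin: centre of its underside.
- paint_pot: Dark red paint pot with a white lid, 37 mm in diameter, 40 mm high, loose; stays. Origin: centre of its underside.
- glue: Yellow glue bottle with a red cap, 44 mm in diameter, 110 mm high, loose, towards the back; stays. Origin: centre of its underside.
- pen_cup: Aluminium cup of pens, 68 mm in diameter, pens up to 165 mm high, loose, towards the back; stays. Origin: centre of its underside.
- scissors: Pink-handled scissors lying flat, about 145 mm long, 65 mm wide and 10 mm high, loose; stay. Origin: at the pivot, on the desk; its x axis points to the blades' tips.
- tape_roll: Yellow roll of tape lying flat, 60 mm in diameter, 18 mm high, loose, near the robot; stays. Origin: centre of its underside.
- eraser: Pale pink eraser, 45 x 22 x 14 mm, loose, near the robot; stays. Origin: centre of its underside.
Things that resemble listed ones, but are neither listed nor needed, are in the scene too. Of the things like the coaster, leave any that is turquoise or yellow; of the rest the larger one is meant.

How it is judged:
By the outcome, as a careful person would: the job done as asked, in the order asked, and still so for the second after the job is handed in, with the robot touching nothing.
It also fails if it takes over 64 s, if anything falls off the work surface, if the arm or the gripper's body presses on something with over 40 N, if the wrist force passes 120 N, or if a joint passes its speed limit or range.

## Robot

A 7-joint arm with a two-finger parallel gripper is mounted at the origin on the work surface. World frame = base frame: x ahead of the robot, y to its left, z up, the work surface at z = 0. Lengths are in m, angles in degrees, forces in N, time in s.
With the tool pointing down it reaches from about 0.425 to 0.875 m from the base axis. Payload 4.7 kg.
Tool frame: the origin (TCP) lies at the very end of the fingers, on their centre line; the grasp point (between the pads) lies 19 mm behind it; z points along the fingers, y is the line along which they close (so a half turn about z gives the same grasp; the last joint's range is limited). The gripper opens to 87 mm and grips with 3 to 60 N. Pads are 19 mm wide; open, the fingers measure 117 mm over their backs; the gripper's body (75 mm by 190 mm) begins 51 mm behind the grasp point.
Start: joints at [-67.489, 18.392, -4.016, 83.108, 1.295, 78.541, -3.26], TCP at [0.24, 0.604, 0.186] pointing down, gripper open.
Joint ranges: [-163.93, 163.93], [-17.29, 119.83], [-79.2, 71.16], [3.27, 140.29], [-89.18, 269.18], [5.43, 117.66], [-154.24, 154.24]. Speed limits (degrees/s): [147.25, 147.25, 180, 180, 180, 180, 180].

## Interface

Orientations are given as [roll, pitch, yaw] about the fixed x, y, z axes, in that order (R = Rz(yaw) Ry(pitch) Rx(roll)).
In Python, from cell import get_obs, cams, ticket, finder gives the robot as it stands.
- The arm moves only by the shell command python3 -m creep 'ROWS' [FORCE]. ROWS is text: rows parted by semicolons, each of 5 numbers parted by spaces: the shift along the world's x, y, z in m, then the turn about the world's z in degrees, then the finger opening in m, from 0 to 0.087. A call has 1 to 8 rows; each row shifts and turns the commanded pose from where the row before left it; what a row does not reach is not made up. A row lasts 1/8 s, in which the tool goes at most 62.5 mm and 10.7 degrees, less where a joint would pass 70% of its speed; a pose out of reach is approached as far as the arm can. A call with a gripper value outside its range is refused whole. The fingers move at their own pace and stop on an object; FORCE is the grip in N (left out, the last holds). Time passes only in rows, so rows that do not move let the fingers close. It gives the time, the measured TCP pose, the force, the opening and the grip force at its end, in the units of the state.
- get_obs(): the state, without advancing time (a new reading comes with each control period).
- cams.read_camera(name): name is "scene" or "top" or "wrist"; returns the picture (420x560x3 uint8, red, green, blue); there is no depth.
- cams.calibration(name): a dict with "fx", "fy", "cx", "cy" (pixels), "extrinsics" (4x4, takes a point from world to camera coordinates). Camera axes: x right, y down, z forward; pixel columns grow to the right and rows downward; lengths in m; the calibration is good to about 2 mm. A picture is of the moment at which its call begins: read the wrist's pose just before it. calibration takes no time and is no camera call; for the wrist camera it gives the pose at the moment of the call.
- ticket.sign_off(): hands the job in; it is judged then, once.
Trained networks look in the newest picture that a camera, given by its name, has taken for a name from the list of things; names that differ only in an ending like _2 or _b are one class to them, and where a whole thing is asked for, a point or a joint stands for the part that bears it (a point fixed in the world has none). Each returns a list of dicts, best first, with "p" (0 to 1); they miss things now and then, are a little off and sometimes report something else, mostly with a low value. They report only what shows in the picture. A call takes as long as a camera call. They do not tell look-alikes from the thing itself.
- finder.masks_of(name, camera): "mask" (420x560 bool, what is visible of it) and "xy" ([column, row] in pixels, amid what is visible of it).
- finder.tip_of(name, camera): "xy" ([column, row] in pixels: a listed point, or the origin of a listed thing).
The state is a dict: "time_s": time; "qpos": joint angles; "joint_velocities": joint speeds; "effort": joint torques, N m; "tool_pos": TCP position; "tool_rot": TCP orientation; "force": force on the tool from outside, world axes, zero at the start; "wrist_torque": the same for the moment, N m; "grip_width": finger opening in m; "grasp_force": force on a finger pad.
Only numpy, scipy, OpenCV 4.12 (cv2) and the standard library are available. Lean on these libraries where they do the work, as an engineer would, in place of code of your own. Each camera call takes 0.05 s, during which the arm holds its last target. There are 200 camera calls.

## Working session

There is one attempt and no reset: what is moved stays moved. The work goes in short steps, Python scripts to look and compute and a shell command to move; the robot and the scene stay as the last step left them, time stands still between calls to the robot, and variables do not carry over. Pictures are saved under pics/ and viewed, at most 10 in all, crops included, and the job is handed in when it is done.

```bash
mkdir -p pics
cat > h.py <<'E'
import numpy as np, cv2
from cell import get_obs, cams, ticket, finder
def ray(c,uv):
    k=cams.calibration(c);E=np.array(k["extrinsics"]);R,t=E[:3,:3],E[:3,3]
    return -R.T@t, R.T@np.array([(uv[0]-k["cx"])/k["fx"],(uv[1]-k["cy"])/k["fy"],1])
def onz(c,uv,z):
    o,d=ray(c,uv);return o+d*(z-o[2])/d[2]
def proj(c,p):
    k=cams.calibration(c);E=np.array(k["extrinsics"]);q=E[:3,:3]@np.array(p)+E[:3,3]
    return np.array([k["fx"]*q[0]/q[2]+k["cx"],k["fy"]*q[1]/q[2]+k["cy"]])
def shot(c,f=None,crop=None,s=1):
    im=cams.read_camera(c)
    if f:
        o=im if crop is None else im[crop[1]:crop[3],crop[0]:crop[2]]
        cv2.imwrite("pics/"+f,cv2.resize(o[:,:,::-1],None,fx=s,fy=s,interpolation=cv2.INTER_CUBIC))
    return im
E
python3 - <<'E'
from h import *
np.set_printoptions(precision=4,suppress=True)
shot("top","top0.png",s=1.4);shot("scene","scene0.png",s=1.4)
for c in("top","scene"):
  for n,z in(("bottle",.022),("cap",.022),("coaster",.006),("rack",.019),("liner",.006),("cap_orange",.03),("cap_white",.03)):
    for r in finder.masks_of(n,c)[:4]:
      m=r["mask"].astype(np.uint8);print(c,n,round(r["p"],2),np.round(r["xy"]),m.sum(),onz(c,r["xy"],z)[:2])
print(get_obs()["tool_pos"],get_obs()["tool_rot"],get_obs()["time_s"])
E
```

```text
top bottle 0.58 [126. 240.] 1153 [0.5137 0.2923]
top cap 0.88 [104. 216.] 277 [0.5628 0.3371]
top coaster 0.86 [397. 200.] 1907 [ 0.589  -0.2583]
top coaster 0.86 [277. 277.] 2121 [ 0.4349 -0.0109]
top coaster 0.81 [460. 224.] 981 [ 0.5392 -0.3865]
top coaster 0.8 [431. 264.] 939 [ 0.4574 -0.323 ]
top rack 0.95 [272. 213.] 1436 [ 0.5635 -0.0026]
top liner 0.52 [278. 209.] 325 [ 0.573  -0.0132]
top cap_orange 0.64 [258. 215.] 153 [0.5589 0.0262]
top cap_white 0.74 [105. 215.] 299 [0.5637 0.3323]
top cap_white 0.62 [303. 202.] 176 [ 0.585  -0.0651]
top cap_white 0.58 [126. 238.] 1181 [0.5176 0.2883]
scene bottle 0.68 [234. 356.] 1326 [ 0.7323 -0.3607]
scene bottle 0.67 [341. 153.] 635 [0.5009 0.3174]
scene bottle 0.65 [218. 227.] 285 [ 0.4711 -0.1405]
scene cap 0.53 [365. 157.] 162 [0.5672 0.337 ]
scene coaster 0.94 [146. 281.] 735 [ 0.4672 -0.3334]
scene coaster 0.79 [220. 288.] 1781 [ 0.5965 -0.2594]
scene coaster 0.71 [148. 318.] 1012 [ 0.5471 -0.3895]
scene coaster 0.59 [247. 201.] 803 [ 0.4357 -0.0094]
scene rack 0.66 [286. 226.] 867 [ 0.5874 -0.0442]
scene liner 0.63 [290. 221.] 80 [ 0.5716 -0.0094]
scene cap_orange 0.45 [302. 206.] 198 [0.5769 0.0271]
scene cap_white 0.48 [279. 227.] 216 [ 0.5851 -0.0669]
[0.2404 0.6039 0.1856] [179.9948   0.0035 158.2975] 0.8
```

View pics/top0.png

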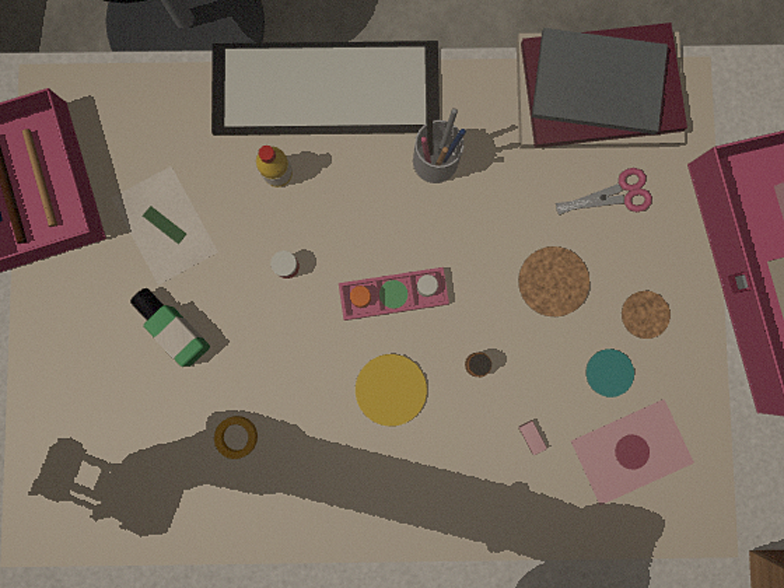

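View pics/scene0.png

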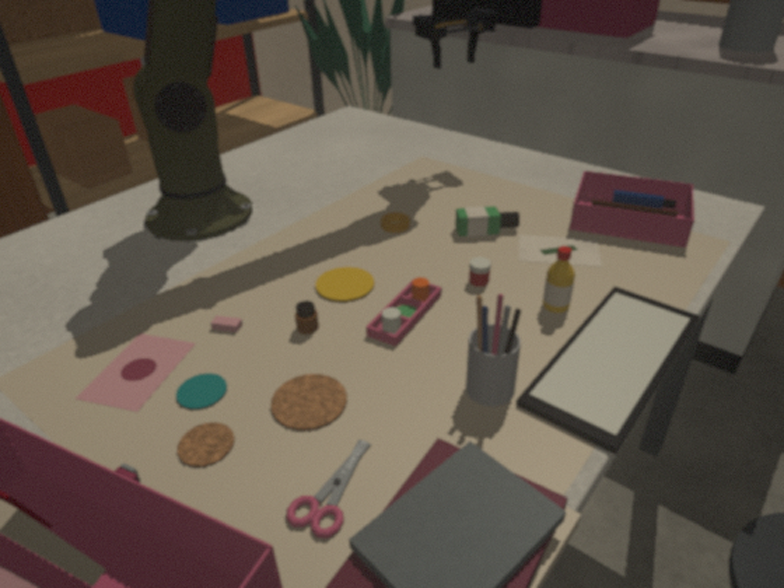

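Candidate coasters in the top picture: large cork (397,200), small cork (460,224), turquoise (431,264) and yellow (277,277). The large cork at (397,200) fits, being the larger one left after setting aside turquoise and yellow. The bottle is at (126,238) with its black cap at (104,216), nozzle pointing up-left. The empty green compartment is the middle one, at about (281,210). Next I'll confirm the coaster in a crop while moving over the bottle.

```bash
python3 -m creep '0.036 -0.037 0 -10.5 0.087;0.036 -0.037 0 -10.5 0.087;0.036 -0.037 0 -10.5 0.087;0.036 -0.037 0 -10.5 0.087;0.036 -0.037 0 -10.5 0.087;0.036 -0.037 0 -10.5 0.087;0.036 -0.037 0 -10.5 0.087;0.036 -0.037 0 -10.5 0.087'
python3 -m creep '0 0 0.03 -10 0.087;0 0 0.03 -10 0.087;0 0 0 -10 0.087;0 0 0 0 0.087;0 0 0 0 0.087'
python3 - <<'E'
from h import *
np.set_printoptions(precision=4,suppress=True)
a=shot("top")[140:300,240:510];w=shot("wrist")
o=np.zeros((600,800,3),np.uint8)
o[:280,:473]=cv2.resize(a,(473,280),interpolation=cv2.INTER_CUBIC);o[284:600,:421]=cv2.resize(w,(421,316))
cv2.imwrite("pics/c1.png",o[:,:,::-1])
for n in("bottle","cap"):
  for r in finder.masks_of(n,"wrist")[:3]:
    m=r["mask"].astype(np.uint8);print(n,round(r["p"],2),np.round(r["xy"]),m.sum(),onz("wrist",r["xy"],.033)[:2])
    b=cv2.boxPoints(cv2.minAreaRect(cv2.findNonZero(m)));print([onz("wrist",p,.044 if n=="bottle" else .022)[:2] for p in b])
print(get_obs()["tool_pos"],get_obs()["tool_rot"],get_obs()["time_s"])
E
```

```text
time_s: 1.8
tool_pos: [0.5294, 0.3068, 0.1859]
tool_rot: [180.0, -0.0, 74.0]
force: [0.2, -0.3, 0.4]
grip_width: 0.0869
grasp_force: 0.0
time_s: 2.42
tool_pos: [0.528, 0.3079, 0.245]
tool_rot: [-180.0, 0.1, 44.5]
force: [-0.3, -0.1, 0.4]
grip_width: 0.0867
grasp_force: 0.0
bottle 0.7 [284. 193.] 1780 [0.5197 0.2917]
[array([0.5323, 0.3384]), array([0.5629, 0.3072]), array([0.5028, 0.2462]), array([0.4703, 0.2795])]
cap 0.88 [282. 154.] 667 [0.5573 0.3316]
[array([0.5617, 0.36  ]), array([0.5842, 0.3369]), array([0.5556, 0.3082]), array([0.5324, 0.3319])]
[0.5282 0.3079 0.2452] [-179.9986    0.0406   44.3637] 2.625
```

View pics/c1.png

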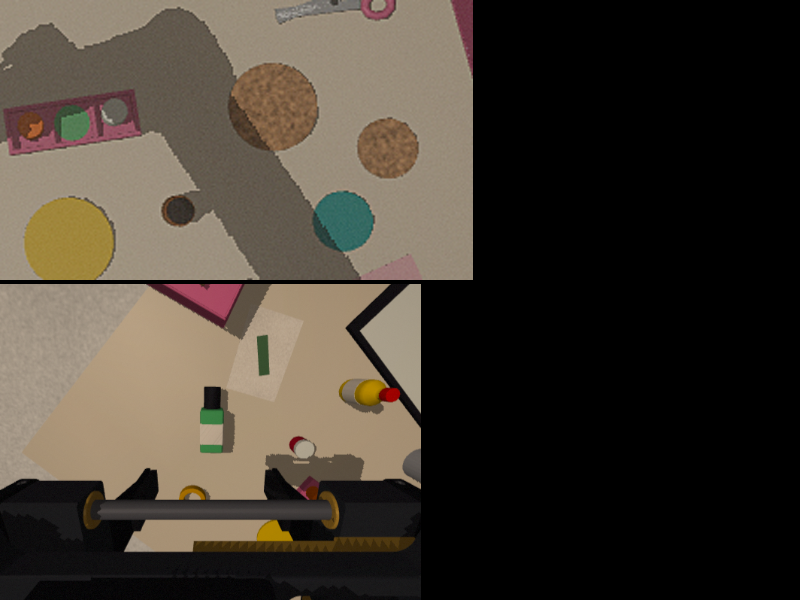

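The crop confirms the large cork coaster: brown and clearly larger than the other cork one. In the wrist picture the bottle is in line with the tool, body at about (284,193) and cap at (282,154). I'll grip lightly near the prism's top end and tip it up around the base edge.

```bash
python3 -m creep '0.0154 0.0108 -0.03 0 0.087;0 0 -0.05 0 0.087;0 0 -0.05 0 0.087;0 0 -0.05 0 0.087;0 0 -0.03 0 0.087;0 0 -0.02 0 0.087;0 0 -0.01 0 0.087;0 0 0 0 0.087' 3
python3 -m creep '0 0 0 0 0.042;0 0 0 0 0.042;0 0 0 0 0.042;0 0 0 0 0.042;0 0 0 0 0.042;0 0 0 0 0.042' 3
python3 - <<'E'
from h import *
shot("scene","s1.png",(280,80,430,200),4)
E
```

```text
time_s: 3.62
tool_pos: [0.544, 0.3188, 0.0057]
tool_rot: [180.0, 0.0, 44.3]
force: [0.3, -0.4, 0.5]
grip_width: 0.0869
grasp_force: 0.0
time_s: 4.38
tool_pos: [0.5436, 0.3194, 0.0056]
tool_rot: [-180.0, -0.0, 44.3]
force: [-1.0, 0.9, 0.4]
grip_width: 0.0435
grasp_force: 3.0
```

View pics/s1.png

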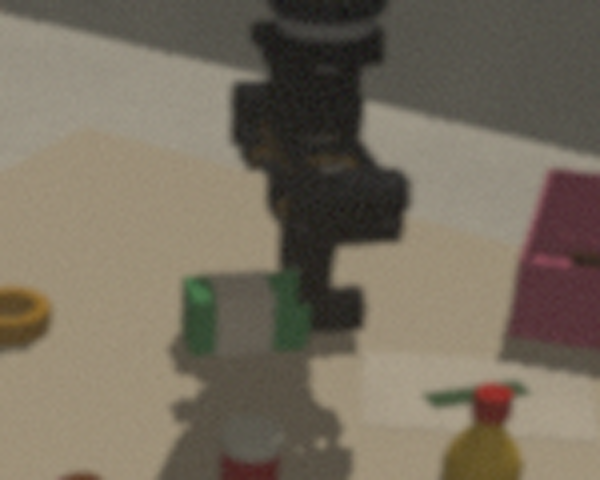

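The bottle is gripped at the prism's nozzle end (crop about (320,300)), with the fingers on its sides. Now the arc.

```bash
python3 -m creep '-0.003 -0.003 0.008 0 0.042;-0.0023 -0.0022 0.0088 0 0.042;-0.0093 -0.0092 0.0171 0 0.042;-0.0122 -0.012 0.0131 0 0.042;-0.0143 -0.014 0.0083 0 0.042;-0.0153 -0.015 0.0028 0 0.042;0 0 0 0 0.042;0 0 0 0 0.042' 3
python3 - <<'E'
from h import *
shot("scene","s2.png",(280,80,430,200),4)
E
```

```text
time_s: 5.42
tool_pos: [0.4877, 0.2636, 0.0639]
tool_rot: [180.0, -0.0, 44.3]
force: [-0.8, -1.0, -2.4]
grip_width: 0.0421
grasp_force: 2.8
```

View pics/s2.png

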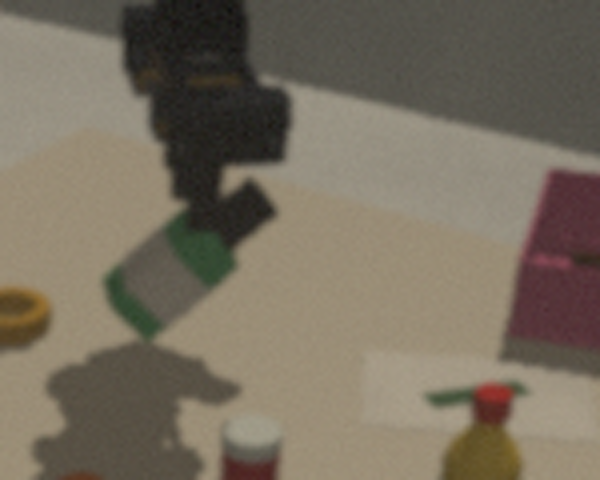

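The bottle is tilted about 50° (cap up at crop (245,215), base corner at (145,335)) and hangs from pad friction. I'll lower it until the base corner touches, then drag on to turn it further.

```bash
python3 -m creep '0 0 -0.002 0 0.042;0 0 -0.002 0 0.042;0 0 0 0 0.042' 3 | grep -E "pos|force|width"; python3 -m creep '0 0 -0.002 0 0.042;0 0 -0.001 0 0.042;0 0 0 0 0.042' 3 | grep -E "pos|force|width"
```

```text
tool_pos: [0.4876, 0.2635, 0.0596]
force: [-0.0, -0.0, -0.0]
grip_width: 0.0419
grasp_force: 0.0
tool_pos: [0.4873, 0.2633, 0.0566]
force: [-0.5, -0.2, 0.4]
grip_width: 0.0417
grasp_force: 0.0
```

Run:
```python
from h import *
shot("scene","s3.png",(280,80,430,200),4)
```

```text
(no output)
```

View pics/s3.png

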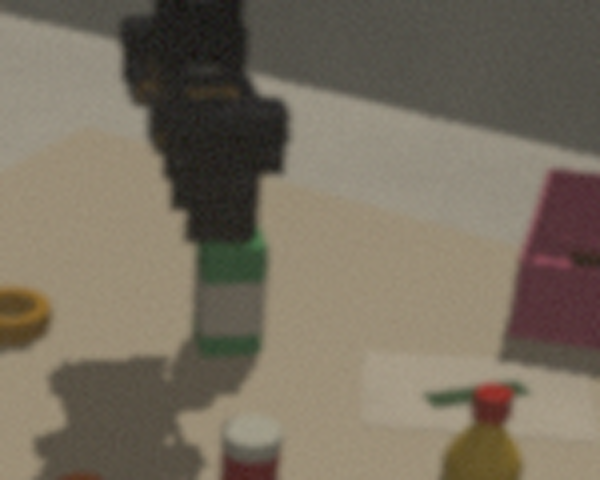

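The bottle came upright on the desk (crop (232,300)). I'll open, rise and measure it.

```bash
python3 -m creep '0 0 0 0 0.06;0 0 0 0 0.087;0 0 0 0 0.087;0 0 0.03 0 0.087;0 0 0.06 0 0.087;-0.02 -0.02 0.06 0 0.087;-0.02 -0.02 0.05 0 0.087;0 0 0 0 0.087' | grep -E "pos|force"
python3 - <<'E'
from h import *
np.set_printoptions(precision=4,suppress=True)
t=shot("top")[180:280,80:220];w=shot("wrist");s=shot("scene")[80:200,280:430]
o=np.zeros((600,800,3),np.uint8)
o[:280,:392]=cv2.resize(t,(392,280));o[:280,400:750]=cv2.resize(s,(350,280));o[284:600,:421]=cv2.resize(w,(421,316))
cv2.imwrite("pics/c2.png",o[:,:,::-1])
for c in("wrist","top","scene"):
 for n,z in(("bottle",.09),("cap",.124)):
  for r in finder.masks_of(n,c)[:2]:
    m=r["mask"].astype(np.uint8);b=cv2.minAreaRect(cv2.findNonZero(m));print(c,n,round(r["p"],2),np.round(r["xy"]),m.sum(),b,onz(c,r["xy"],z)[:2])
  for r in finder.tip_of(n,c)[:1]: print(" tip",r,onz(c,r["xy"],.042 if n=="bottle" else .084))
print(get_obs()["tool_pos"],get_obs()["tool_rot"],get_obs()["time_s"])
E
```

```text
tool_pos: [0.4504, 0.2244, 0.2583]
force: [-0.2, 0.4, -0.8]
grasp_force: 0.0
wrist bottle 0.69 [297. 117.] 674 ((280.326171875, 122.62923431396484), (36.665679931640625, 37.49773025512695), 3.1798300743103027) [0.5239 0.2701]
 tip {'xy': [280.5, 120.3], 'p': 0.83} [0.5073 0.2813 0.042 ]
wrist cap 0.65 [282. 124.] 695 ((279.5, 122.0), (30.0, 27.0), 90.0) [0.5051 0.2775]
 tip {'xy': [278.1, 123.3], 'p': 0.95} [0.503  0.2809 0.084 ]
top bottle 0.53 [123. 256.] 74 ((122.25, 254.75001525878906), (14.142135620117188, 6.363960266113281), 45.0) [0.4815 0.277 ]
 tip {'xy': [313.8, 116.8], 'p': 0.68} [ 0.7558 -0.0886  0.042 ]
top cap 0.59 [116. 248.] 37 ((115.5000228881836, 248.00003051757812), (7.77817440032959, 4.949747562408447), 45.0) [0.4954 0.2792]
top cap 0.57 [302. 203.] 220 ((304.5, 203.5), (17.0, 15.0), 90.0) [ 0.5721 -0.0581]
 tip {'xy': [120.0, 240.9], 'p': 0.48} [0.5093 0.285  0.084 ]
scene bottle 0.72 [336. 150.] 540 ((337.0, 152.5), (33.0, 18.0), 90.0) [0.5506 0.21  ]
 tip {'xy': [335.8, 150.4], 'p': 0.66} [0.5003 0.2906 0.042 ]
scene cap 0.45 [337. 130.] 169 ((337.58465576171875, 131.32308959960938), (10.418916702270508, 17.116792678833008), 7.125016689300537) [0.5243 0.2526]
 tip {'xy': [336.4, 135.4], 'p': 0.72} [0.4959 0.2967 0.084 ]
[0.4486 0.2245 0.2532] [179.9922   0.009   44.2946] 8.025
```

View pics/c2.png

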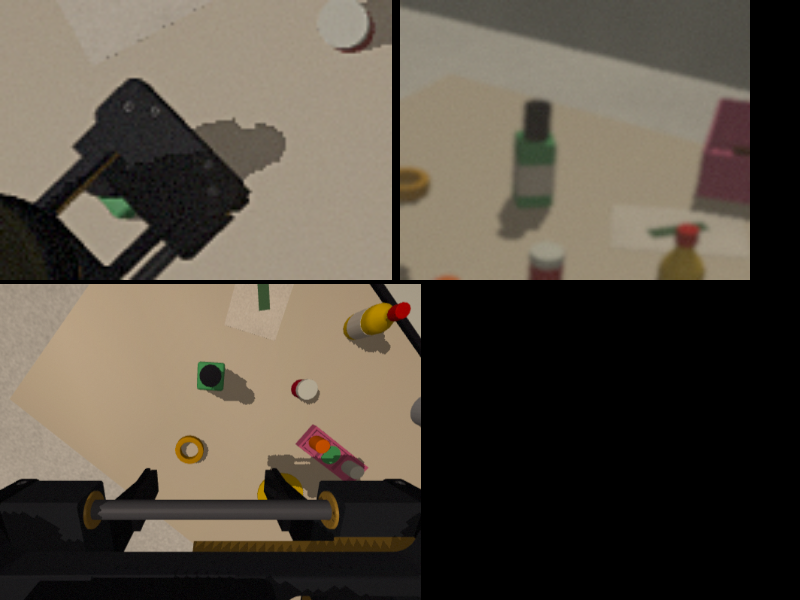

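Upright with the cap on: wrist picture (280,122), scene crop (535,155). I'll regrip firmly just under the cap and lift.

```bash
python3 -m creep '0.03 0.03 0 0 0.087;0.0276 0.0267 0 0 0.087;0 0 -0.05 0 0.087;0 0 -0.05 0 0.087;0 0 -0.05 0 0.087;0 0 -0.03 0 0.087;0 0 -0.0127 0 0.087;0 0 -0.005 0 0.087' | grep -E "pos|force"
python3 -m creep '0 0 0 0 0.06;0 0 0 0 0.05;0 0 0 0 0.04;0 0 0 0 0.04;0 0 0 0 0.04;0 0 0 0 0.04' 20 | grep -E "pos|force|width"
python3 - <<'E'
from h import *
np.set_printoptions(precision=4,suppress=True)
shot("top")
for r in finder.masks_of("coaster","top"):
  (cx,cy),rad=cv2.minEnclosingCircle(cv2.findNonZero(r["mask"].astype(np.uint8)));print(round(r["p"],2),cx,cy,rad,onz("top",(cx,cy),.006),r["mask"].sum())
E
```

```text
tool_pos: [0.5064, 0.2814, 0.0556]
force: [0.8, -0.8, -0.5]
grasp_force: 0.0
tool_pos: [0.5061, 0.2812, 0.0555]
force: [-0.1, -0.1, 0.9]
grip_width: 0.0416
grasp_force: 0.0
0.72 395.2241516113281 200.3551788330078 25.418739318847656 [ 0.5885 -0.2552  0.006 ] 1981
0.69 460.73529052734375 224.26470947265625 17.270240783691406 [ 0.5377 -0.3877  0.006 ] 914
0.67 278.5 278.5 26.315494537353516 [ 0.4322 -0.0135  0.006 ] 2129
0.6 435.30950927734375 265.9285583496094 17.085498809814453 [ 0.4536 -0.3322  0.006 ] 855
```

```bash
python3 -m creep '0 0 0.003 0 0.038;0 0 0 0 0.038' 20 | grep -E "pos|force|width"
python3 - <<'E'
from h import *
s=shot("scene")[80:200,280:430];w=shot("wrist")
o=np.zeros((600,800,3),np.uint8);o[:320,:400]=cv2.resize(s,(400,320));o[:300,400:]=cv2.resize(w,(400,300))
cv2.imwrite("pics/c3.png",o[:330,:,::-1])
E
```

```text
tool_pos: [0.5064, 0.2813, 0.0589]
force: [0.1, -0.5, 0.5]
grip_width: 0.0379
grasp_force: 0.0
```

View pics/c3.png

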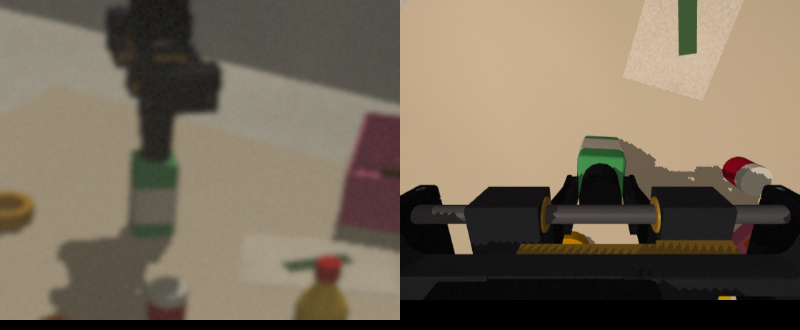

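The scene crop shows the fingers ending behind the prism's top edge (155,155). In the wrist half the prism reaches ahead of the fingers, at (603,165). So the bottle is farther forward than I estimated, and I'll remeasure it.

Run:
```python
from h import *
np.set_printoptions(precision=4,suppress=True)
for c in("wrist","scene"):
  im=shot(c); h=cv2.cvtColor(im,cv2.COLOR_RGB2HSV)
  for n in("bottle","cap"):
    for r in finder.masks_of(n,c)[:2]:
      m=r["mask"].astype(np.uint8);print(c,n,round(r["p"],2),cv2.boundingRect(m),np.round(r["xy"]),cv2.minAreaRect(cv2.findNonZero(m))[2])
    for r in finder.tip_of(n,c)[:1]: print(" tip",r,onz(c,r["xy"],.042 if n=="bottle" else .084))
  for p in([.505,.28],[.52,.295],[.535,.31]):
    print(c,p,[proj(c,p+[z]) for z in(0,.084,.124)])
  o=get_obs();print("tcp",o["tool_pos"],proj(c,o["tool_pos"]),"camera at",ray(c,(280,210))[0])
for c in("wrist",):
  print("far top edge",onz(c,(283,210),.084))
```

```text
wrist bottle 0.79 (247, 190, 70, 82) [286. 217.] 1.9091522693634033
 tip {'xy': [282.5, 229.1], 'p': 0.66} [0.508  0.2798 0.042 ]
wrist cap 0.63 (250, 229, 61, 58) [280. 264.] 90.0
wrist cap 0.63 (248, 190, 69, 84) [285. 216.] 1.9091522693634033
 tip {'xy': [278.9, 251.7], 'p': 0.58} [0.5062 0.2817 0.084 ]
wrist [0.505, 0.28] [array([279.7311, 215.1649]), array([279.5214, 254.6105]), array([279.344 , 287.9646])]
wrist [0.52, 0.295] [array([279.4399, 192.8775]), array([279.0964, 223.9808]), array([278.8005, 250.7744])]
wrist [0.535, 0.31] [array([279.1345, 169.5055]), array([278.6415, 191.1898]), array([278.2082, 210.2446])]
tcp [0.5061 0.2812 0.0585] [279.5113 237.4711] camera at [0.5648 0.3377 0.258 ]
scene bottle 0.88 (328, 137, 19, 32) [334. 150.] 3.8140745162963867
 tip {'xy': [334.8, 149.9], 'p': 0.55} [0.4964 0.2916 0.042 ]
scene cap 0.59 (331, 125, 9, 16) [333. 134.] 74.05460357666016
 tip {'xy': [336.1, 139.2], 'p': 0.58} [0.5081 0.276  0.084 ]
scene [0.505, 0.28] [array([334.398 , 165.6159]), array([335.9259, 138.3894]), array([336.6984, 124.6223])]
scene [0.52, 0.295] [array([341.7738, 165.0776]), array([343.6018, 137.8727]), array([344.526 , 124.1178])]
scene [0.535, 0.31] [array([349.1268, 164.541 ]), array([351.2531, 137.3577]), array([352.3281, 123.6149])]
tcp [0.5061 0.2812 0.0585] [336.0239 146.8512] camera at [ 1.0595 -0.6342  0.5907]
far top edge [0.5283 0.2997 0.084 ]
```

Run:
```python
from h import *
o=get_obs();t=np.array(o["tool_pos"]);yw=np.radians(o["tool_rot"][2]);u=np.array([np.cos(yw),np.sin(yw),0]);v=np.array([np.sin(yw),-np.cos(yw),0])
out=[]
for c,(x0,y0,x1,y1),s in(("scene",(300,95,370,175),6),("wrist",(220,170,340,300),3)):
  im=cv2.resize(shot(c)[y0:y1,x0:x1],None,fx=s,fy=s,interpolation=cv2.INTER_CUBIC)
  q=lambda p:tuple(int(k) for k in (proj(c,p)-[x0,y0])*s)
  for sg in(-1,1):
    for e in(-.0095,.0095): cv2.circle(im,q(t+sg*v*.019+e*u),4,(255,0,0),-1)
  b=np.array([.505,.28,0])
  for z in(0,.084):
    P=np.array([q(b+[0,0,z]+.022*(i*u+j*v)) for i,j in((1,1),(1,-1),(-1,-1),(-1,1))]);cv2.polylines(im,[P],True,(255,255,0),1)
  out.append(cv2.copyMakeBorder(im,0,480-im.shape[0],0,0,cv2.BORDER_CONSTANT))
cv2.imwrite("pics/c4.png",np.hstack(out)[:,:800,::-1])
```

```text
(no output)
```

View pics/c4.png

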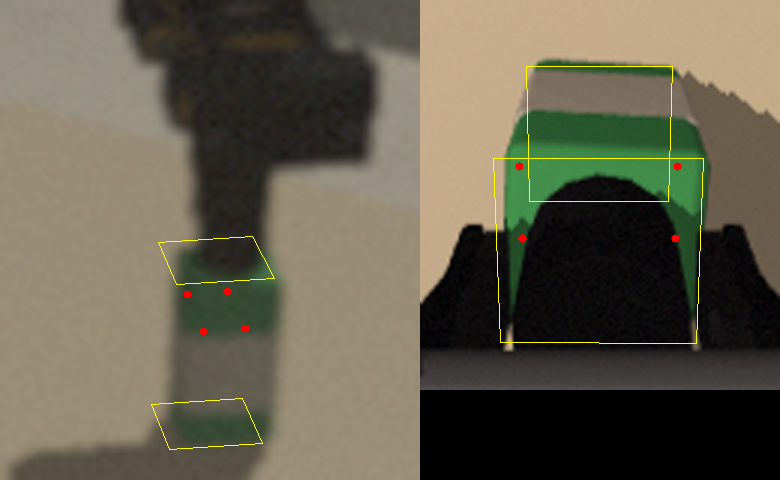

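The overlay shows the predicted prism (yellow) fitting the bottle at (.505,.280). But the fingers end at about the prism's top (scene half row 265, wrist half (480,228)), well above the red marks for the reported TCP. So the tips seem to sit about 28 mm higher than reported. I'll check that numerically with a gentle touch-down.

```bash
python3 -c "
from h import *
o=get_obs();t=np.array(o['tool_pos']);print(o['tool_pos'],o['force'],o['time_s'],o['qpos'])
yw=np.radians(o['tool_rot'][2]);u=np.array([np.cos(yw),np.sin(yw),0]);v=np.array([np.sin(yw),-np.cos(yw),0])
for h in(.07,.1):
  print(h,[proj('scene',t+[0,0,h]+.0375*i*u+.095*v*j).round() for i in(-1,1) for j in(-1,1)])
"
python3 -m creep '0 0 -0.002 0 0.038;0 0 0 0 0.038' | grep -E "pos|force"
python3 -m creep '0 0 -0.002 0 0.038;0 0 0 0 0.038' | grep -E "pos|force"
python3 -m creep '0 0 -0.001 0 0.038;0 0 0 0 0.038' | grep -E "pos|force"
```

```text
[0.50617735 0.28118945 0.05851666] [ 0.02916064 -0.06566679 -0.17646666] 10.825 [-50.47177754  15.78270455  21.79007049 102.89784485  -6.52762257
  62.5486209  -72.11548349]
0.07 [array([317., 110.]), array([330., 139.]), array([344., 109.]), array([360., 138.])]
0.1 [array([318., 100.]), array([331., 128.]), array([344.,  99.]), array([361., 126.])]
tool_pos: [0.506, 0.2811, 0.0563]
force: [-0.0, 0.4, -1.0]
grasp_force: 0.0
tool_pos: [0.506, 0.2811, 0.0543]
force: [0.1, -0.1, -0.3]
grasp_force: 0.0
tool_pos: [0.5061, 0.2811, 0.0535]
force: [-0.8, -0.6, 0.0]
grasp_force: 0.0
```

```bash
python3 -m creep '0 0 0 0 0.087;0 0 0 0 0.087;0 0 0 0 0.087;0 0 0 0 0.087;0 0 -0.012 0 0.087;0 0 -0.008 0 0.087;0 0 -0.004 0 0.087;0 0 0 0 0.087' | grep -E "pos|force|width"
python3 -m creep '0 0 0 0 0.06;0 0 0 0 0.04;0 0 0 0 0.04;0 0 0 0 0.04;0 0 0 0 0.04;0 0 0 0 0.04' 20 | grep -E "pos|force|width"
```

```text
tool_pos: [0.5058, 0.281, 0.0229]
force: [-0.1, 0.4, -0.3]
grip_width: 0.0865
grasp_force: 0.0
tool_pos: [0.5062, 0.2812, 0.0236]
force: [0.2, -0.2, -0.3]
grip_width: 0.0442
grasp_force: 19.6
```

Gripped at 44 mm with 19.6 N. Lift and carry towards the coaster, then measure the coaster with the wrist camera.

```bash
python3 -m creep '0 0 0.01 0 0.04;0 0 0.03 0 0.04;0 0 0.04 0 0.04;0 0 0.04 0 0.04;0.003 -0.03 0 0 0.04;0.006 -0.05 0 0 0.04;0.008 -0.055 0 0 0.04;0.008 -0.055 0 0 0.04' 30| grep -E "pos|force|width"
python3 -m creep '0.008 -0.055 0 0 0.04;0.008 -0.055 0 0 0.04;0.008 -0.05 0 0 0.04;0.005 -0.04 0 0 0.04;0 -0.02 0 0 0.04;0 0 0 0 0.04;0 0 0 0 0.04;0 0 0 0 0.04' | grep -E "pos|force|width"
python3 - <<'E'
from h import *
np.set_printoptions(precision=4,suppress=True)
def circ(c,r,z):
  k=max(cv2.findContours(r["mask"].astype(np.uint8),0,1)[0],key=len)[:,0]
  P=np.array([onz(c,p,z)[:2] for p in k]).astype(np.float32);(x,y),R=cv2.minEnclosingCircle(P);return np.array([x,y,R])
for c in("wrist","top","scene"):
  shot(c)
  for r in finder.masks_of("coaster",c): print(c,round(r["p"],2),np.round(r["xy"]),circ(c,r,.006),r["mask"].sum(),onz(c,r["xy"],.006)[:2])
  for n in("bottle","cap"):
    for r in finder.masks_of(n,c)[:2]: print(c,n,round(r["p"],2),cv2.boundingRect(r["mask"].astype(np.uint8)))
  for r in finder.tip_of("liner",c)[:2]: print(" liner",round(r["p"],2),onz(c,r["xy"],.005))
o=get_obs();t=o["tool_pos"];print(t,o["time_s"])
b=np.array(t)*[1,1,0]
for c in("scene","wrist"): print(c,[proj(c,b+[0,0,t[2]+z]) for z in(-.0236,.0604,.1004)])
E
```

```text
tool_pos: [0.5311, 0.0895, 0.1439]
force: [1.3, -0.0, -2.8]
grip_width: 0.0443
grasp_force: 29.5
tool_pos: [0.5603, -0.1269, 0.1435]
force: [-0.5, -0.3, -2.2]
grip_width: 0.0439
grasp_force: 29.5
wrist 0.92 [366. 241.] [ 0.5901 -0.2547  0.053 ] 3958 [ 0.5913 -0.2467]
wrist 0.87 [137. 200.] [ 0.4338 -0.0144  0.0527] 5782 [ 0.4354 -0.011 ]
wrist 0.7 [327. 336.] [ 0.4613 -0.3171  0.0191] 327 [ 0.461  -0.3165]
wrist bottle 0.7 (439, 187, 106, 78)
wrist bottle 0.65 (241, 201, 83, 86)
wrist cap 0.95 (241, 253, 77, 89)
wrist cap 0.52 (438, 187, 107, 78)
 liner 0.87 [ 0.5693 -0.0225  0.005 ]
top 0.88 [277. 276.] [ 0.4333 -0.0138  0.0521] 2046 [ 0.4363 -0.0103]
top 0.7 [458. 225.] [ 0.5377 -0.3889  0.0363] 928 [ 0.5362 -0.3816]
top 0.62 [431. 268.] [ 0.4533 -0.3318  0.0359] 959 [ 0.4505 -0.3229]
top cap 0.26 (250, 204, 15, 16)
 liner 0.58 [ 0.572  -0.0163  0.005 ]
scene 0.93 [242. 205.] [ 0.4373 -0.0152  0.054 ] 474 [ 0.4394 -0.0289]
scene 0.81 [143. 279.] [ 0.4583 -0.3322  0.037 ] 756 [ 0.457  -0.3331]
scene 0.66 [220. 287.] [ 0.5916 -0.2549  0.0541] 1749 [ 0.5944 -0.2571]
scene 0.56 [147. 319.] [ 0.5407 -0.3882  0.0377] 1035 [ 0.5477 -0.3908]
scene bottle 0.59 (236, 164, 26, 43)
 liner 0.65 [ 0.5633 -0.0081  0.005 ]
[ 0.5601 -0.1289  0.1435] 16.875
scene [array([248.6456, 201.2892]), array([245.7564, 164.001 ]), array([244.2562, 144.6401])]
wrist [array([279.5973, 226.4626]), array([279.2753, 280.1444]), array([278.9692, 331.1692])]
```

Coaster centre from three cameras is (.590,-.255). Moving over it and lowering.

```bash
python3 -m creep '0.005 -0.03 0 0 0.04;0.01 -0.046 0 0 0.04;0.01 -0.035 0 0 0.04;0.005 -0.015 -0.02 0 0.04;0 0 -0.03 0 0.04;0 0 -0.03 0 0.04;0 0 -0.02 0 0.04;0 0 -0.008 0 0.04' | grep -E "pos|force|width"
python3 -m creep '0 0 -0.002 0 0.04;0 0 -0.001 0 0.04;0 0 0 0 0.04;0 0 0 0 0.04' | grep -E "pos|force|width"
```

```text
tool_pos: [0.5896, -0.2544, 0.0343]
force: [-0.8, 0.3, -2.1]
grip_width: 0.0443
grasp_force: 29.5
tool_pos: [0.5906, -0.2549, 0.0332]
force: [-0.0, 0.4, -2.2]
grip_width: 0.0444
grasp_force: 29.5
```

```bash
for k in 1; do python3 -m creep '0 0 -0.0015 0 0.04;0 0 0 0 0.04;0 0 0 0 0.04' | grep -E "pos|force: \["; done
python3 -m creep '0 0 -0.001 0 0.04;0 0 0 0 0.04;0 0 0 0 0.04' | grep -E "pos|force: \["
python3 -m creep '0 0 -0.001 0 0.04;0 0 0 0 0.04;0 0 0 0 0.04' | grep -E "pos|force: \["
```

```text
tool_pos: [0.5901, -0.2548, 0.031]
force: [0.1, -0.8, -2.9]
tool_pos: [0.5902, -0.2548, 0.03]
force: [0.4, -0.2, -2.2]
tool_pos: [0.5903, -0.2549, 0.0296]
force: [-2.3, 0.6, 3.4]
```

```bash
python3 -m creep '0 0 0 0 0.05;0 0 0 0 0.07;0 0 0 0 0.087;0 0 0 0 0.087;0 0 0.02 0 0.087;0 0 0.0175 0 0.087;0 0 0 0 0.087;0 0 0 0 0.087' | grep -E "pos|force|width"
python3 - <<'E'
from h import *
np.set_printoptions(precision=4,suppress=True)
for c in("scene","wrist"):
  shot(c)
  for n in("bottle","cap"):
    for r in finder.masks_of(n,c)[:2]: print(c,n,round(r["p"],2),cv2.boundingRect(r["mask"].astype(np.uint8)))
  print(c,[proj(c,[.5902,-.255,z]) for z in(.006,.09,.13)])
def circ(c,r,z):
  k=max(cv2.findContours(r["mask"].astype(np.uint8),0,1)[0],key=len)[:,0]
  return np.array([onz(c,p,z)[:2] for p in k]).astype(np.float32)
for c in("top",):
  shot(c)
  for n,z in(("rack",.019),("liner",.006),("cap_orange",.039),("cap_white",.039)):
    for r in finder.masks_of(n,c)[:2]: 
      P=circ(c,r,z);print(n,round(r["p"],2),cv2.minAreaRect(P),cv2.minEnclosingCircle(P))
print(get_obs()["tool_pos"],get_obs()["time_s"])
E
```

```text
tool_pos: [0.5902, -0.2546, 0.0667]
force: [0.8, 0.7, -0.2]
grip_width: 0.0868
grasp_force: 0.0
scene bottle 0.83 (203, 245, 31, 49)
scene cap 0.54 (219, 246, 7, 10)
scene [array([219.7162, 285.5084]), array([214.916 , 251.8989]), array([212.4149, 234.3866])]
wrist bottle 0.75 (248, 190, 69, 86)
wrist cap 0.87 (254, 229, 59, 58)
wrist [array([280.2354, 212.9439]), array([280.1465, 251.3051]), array([280.0715, 283.6487])]
rack 0.74 ((0.5828915238380432, -0.06908401846885681), (0.028400614857673645, 0.030619191005825996), 89.08941650390625) ((0.5822526216506958, -0.06866581737995148), 0.01667148619890213)
rack 0.55 ((0.5713135600090027, -0.018251387402415276), (0.03646448999643326, 0.038638584315776825), 89.29935455322266) ((0.5707013010978699, -0.018035758286714554), 0.020400671288371086)
liner 0.81 ((0.5714995265007019, -0.020365994423627853), (0.04067195579409599, 0.04070655256509781), 44.33192443847656) ((0.5725183486938477, -0.020375367254018784), 0.021810736507177353)
cap_orange 0.63 ((0.7840532064437866, -0.0874195322394371), (0.0703112930059433, 0.11095760017633438), 83.68814849853516) ((0.7844067811965942, -0.09082262963056564), 0.057240597903728485)
cap_orange 0.59 ((0.5659929513931274, 0.028590675443410873), (0.02581464685499668, 0.025935769081115723), 89.44792175292969) ((0.5656859874725342, 0.028215330094099045), 0.013792874291539192)
cap_white 0.72 ((0.579797089099884, -0.06796634942293167), (0.027898253872990608, 0.02799134887754917), 89.30107879638672) ((0.5798090696334839, -0.06698284298181534), 0.015761569142341614)
[ 0.5901 -0.2548  0.0664] 21.05
```

The bottle stands at the coaster centre: scene (203–234, 245–294), and the projection agrees. Now grip the cap and pull straight up.

```bash
python3 -m creep '0 0 0 0 0.05;0 0 0 0 0.03;0 0 0 0 0.03;0 0 0 0 0.028;0 0 0 0 0.028;0 0 0 0 0.028;0 0 0 0 0.028' 10 | grep -E "pos|force|width"
python3 -m creep '0 0 0.004 0 0.028;0 0 0.008 0 0.028;0 0 0.015 0 0.028;0 0 0.02 0 0.028;0 0 0.025 0 0.028;0 0 0.01 0 0.028;0 0 0 0 0.028;0 0 0 0 0.028' 10 | grep -E "pos|force|width"
python3 - <<'E'
from h import *
for c in("scene","wrist"):
  im=shot(c, "lift_%s.png"%c)
  for n in("bottle","cap"):
    for r in finder.masks_of(n,c)[:2]: print(c,n,round(r["p"],2),cv2.boundingRect(r["mask"].astype(np.uint8)))
E
```

```text
tool_pos: [0.5902, -0.2548, 0.0665]
force: [0.9, -0.6, -0.5]
grip_width: 0.0311
grasp_force: 10.0
tool_pos: [0.5897, -0.2545, 0.1477]
force: [0.4, 1.0, -0.1]
grip_width: 0.0311
grasp_force: 10.0
scene bottle 0.93 (204, 237, 29, 56)
scene cap 0.45 (204, 203, 16, 17)
wrist bottle 0.58 (257, 174, 49, 61)
wrist cap 0.84 (251, 229, 60, 58)
```

Cap lifted (width 31 mm held), bottle still standing. Move over the rack, turning so the fingers close along the rack's x.

```bash
python3 -m creep '-0.001 0.02 0 5 0.028;-0.003 0.04 0 9 0.028;-0.004 0.05 0 9 0.028;-0.004 0.05 0 9 0.028;-0.003 0.045 0 9 0.028;-0.003 0.03 0 9 0.028;0 0 0 4 0.028;0 0 0 0 0.028' | grep -E "pos|rot|force|width"
python3 -m creep '0 0 -0.02 0 0.028;0 0 0 0 0.028;0 0 0 0 0.028' | grep -E "pos|rot|force|width"
python3 - <<'E'
from h import *
np.set_printoptions(precision=4,suppress=True)
shot("wrist")
for n,z in(("liner",.006),("rack",.019),("cap_orange",.039),("cap_white",.039),("cap",.18)):
  for r in finder.masks_of(n,"wrist")[:2]:
    k=max(cv2.findContours(r["mask"].astype(np.uint8),0,1)[0],key=len)[:,0]
    P=np.array([onz("wrist",p,z)[:2] for p in k]).astype(np.float32);print(n,round(r["p"],2),cv2.boundingRect(k),cv2.minAreaRect(P),cv2.minEnclosingCircle(P))
print([ (r["p"],onz("wrist",r["xy"],.005)) for r in finder.tip_of("liner","wrist")[:2]],[ (r["p"],onz("wrist",r["xy"],.0)) for r in finder.tip_of("rack","wrist")[:2]])
print(get_obs()["tool_pos"],get_obs()["tool_rot"],get_obs()["time_s"])
E
```

```text
tool_pos: [0.5721, -0.0197, 0.1485]
tool_rot: [-180.0, 0.0, 98.3]
force: [1.0, 0.0, 0.0]
grip_width: 0.0308
grasp_force: 10.0
tool_pos: [0.5724, -0.0204, 0.129]
tool_rot: [180.0, 0.0, 98.2]
force: [-0.1, -0.8, 0.3]
grip_width: 0.0314
grasp_force: 10.0
liner 0.63 (263, 178, 37, 35) ((0.5735378265380859, -0.019238773733377457), (0.04104480892419815, 0.03974372148513794), 8.25551986694336) ((0.5729063153266907, -0.018835682421922684), 0.021488923579454422)
rack 0.72 (255, 124, 53, 120) ((0.5713900923728943, -0.00704888254404068), (0.05417821928858757, 0.13078190386295319), 8.157968521118164) ((0.5712561011314392, -0.007500890642404556), 0.0703706219792366)
cap_orange 0.82 (268, 139, 31, 32) ((0.5682010054588318, 0.02979213371872902), (0.029445143416523933, 0.029931850731372833), 8.292881965637207) ((0.5684065818786621, 0.02983267791569233), 0.015764815732836723)
cap 0.95 (251, 229, 60, 58) ((0.5715351700782776, -0.012046895921230316), (0.03391910344362259, 0.03510460630059242), 8.290060997009277) ((0.572272539138794, -0.01528873946517706), 0.02122201956808567)
[(0.79, array([ 0.5712, -0.0247,  0.005 ]))] [(0.85, array([ 0.5742, -0.0209,  0.    ]))]
[ 0.5723 -0.0198  0.1287] [179.9741   0.0007  98.2965] 25.0
```

```bash
python3 -m creep '0.001 0 -0.04 0 0.028;0 0 -0.04 0 0.028;0 0 -0.03 0 0.028;0 0 -0.02 0 0.028;0 0 -0.008 0 0.028;0 0 0 0 0.028;0 0 0 0 0.028' | grep -E "pos|force|width"
python3 -m creep '0 0 -0.003 0 0.028;0 0 -0.002 0 0.028;0 0 0 0 0.028;0 0 0 0 0.028' | grep -E "pos|force: \["
python3 -m creep '0 0 -0.0015 0 0.028;0 0 0 0 0.028;0 0 0 0 0.028' | grep -E "pos|force: \["
```

```text
tool_pos: [0.5743, -0.0198, -0.0083]
force: [0.5, 0.2, 0.8]
grip_width: 0.031
grasp_force: 10.0
tool_pos: [0.5732, -0.0198, -0.0144]
force: [0.7, 0.1, 0.2]
tool_pos: [0.5731, -0.0198, -0.016]
force: [-0.2, -0.5, 0.0]
```

```bash
python3 -m creep '0 0 -0.001 0 0.028;0 0 0 0 0.028;0 0 0 0 0.028' | grep -E "pos|force: \["
python3 -m creep '0 0 -0.001 0 0.028;0 0 0 0 0.028;0 0 0 0 0.028' | grep -E "pos|force: \["
```

```text
tool_pos: [0.5732, -0.0198, -0.017]
force: [-0.0, 0.8, -0.5]
tool_pos: [0.5734, -0.0198, -0.0176]
force: [-2.0, -0.7, 4.8]
```

Contact at the predicted height. Open a little, rise, and look.

```bash
python3 -m creep '0 0 0 0 0.036;0 0 0 0 0.04;0 0 0 0 0.04;0 0 0.002 0 0.05;0 0 0.008 0 0.06;0 0 0.02 0 0.07;0 0 0.05 0 0.08;0 0 0.05 0 0.087' | grep -E "pos|force|width"
python3 -m creep '-0.02 0.05 0.03 0 0.087;-0.02 0.06 0.03 0 0.087;-0.02 0.06 0 0 0.087;0 0.06 0 0 0.087;0 0.06 0 0 0.087;0 0 0 0 0.087;0 0 0 0 0.087' | grep -E "pos|force"
python3 - <<'E'
from h import *
a=shot("scene")[120:320,180:400];t=shot("top")[160:260,225:425]
o=np.zeros((600,800,3),np.uint8);o[:400,:440]=cv2.resize(a,(440,400),interpolation=cv2.INTER_CUBIC);o[:180,440:800]=cv2.resize(t,(360,180),interpolation=cv2.INTER_CUBIC)
w=shot("wrist");o[190:460,440:800]=cv2.resize(w,(360,270))
cv2.imwrite("pics/f.png",o[:470,:,::-1])
E
```

```text
tool_pos: [0.5731, -0.02, 0.1145]
force: [1.3, 0.2, 0.3]
grip_width: 0.0812
grasp_force: 0.0
tool_pos: [0.5159, 0.2624, 0.1696]
force: [0.1, -0.5, -0.4]
grasp_force: 0.0
```

View pics/f.png

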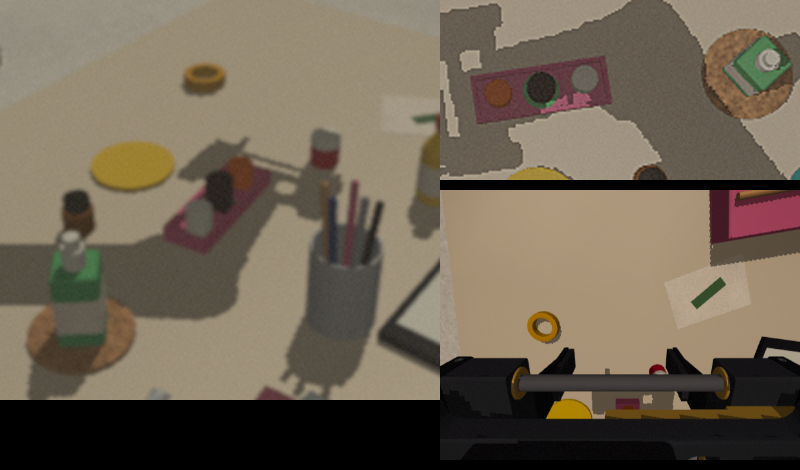

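The cap stands in the middle compartment (top crop (541,87), scene crop (219,188)). The bottle stands uncapped on the large cork coaster (scene crop (78,295)), and everything else is in place. Handing in.

```bash
python3 -c "
from cell import ticket,get_obs
print(get_obs()['time_s'],ticket.sign_off())"
```

```text
the job is handed in; nothing more can be done
29.525 None
```

The job is handed in at 29.5 s: the bottle stands upright on the large cork coaster, the black cap sits closed end up in the green-lined compartment, and nothing else looked moved in the last pictures.

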